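# Lock the cell frame onto the titration station

## Robot

A 7-joint arm with a two-finger parallel gripper is mounted at the origin on the work surface. World frame = base frame: x ahead of the robot, y to its left, z up, the work surface at z = 0. Lengths are in m, angles in rad, forces in N, time in s.
With the tool pointing down it reaches from about 0.4 to 0.9 m from the base axis. Payload 5.5 kg.
Tool frame: the origin (TCP) lies at the very end of the fingers, on their centre line; the grasp point (between the pads) lies 19 mm behind it; z points along the fingers, y is the line along which they close (so a half turn about z gives the same grasp; the last joint's range is limited). The gripper opens to 92 mm and grips with 3 to 60 N. Pads are 19 mm wide; open, the fingers measure 130 mm over their backs; the gripper's body (75 mm by 190 mm) begins 47 mm behind the grasp point.
Start: joints at [-0.855, 0.501, -0.427, 1.55, 0.221, 1.138, -0.21], TCP at [0.284, 0.585, 0.227] pointing down, gripper open.
Joint ranges: [-2.88, 2.88], [-0.31, 2.03], [-1.54, 1.56], [0.2, 2.42], [-1.41, 4.55], [0.19, 2.02], [-2.57, 2.57]. Speed limits (rad/s): [2.57, 2.57, 3.14, 3.14, 3.14, 3.14, 3.14].

## Interface

Orientations are given as a 3x3 rotation matrix whose columns are the frame's x, y, z axes.
In Python, from bench import * gives the robot as it stands.
- The arm moves only by the shell command python3 -m jog 'ROWS'. ROWS is JSON, a list of rows, each a list of 5 numbers: the shift along the tool's x, y, z in mm, then the turn about the tool's z in rad, then the opening, from 0 (shut) to 1 (fully open). In form: [[tx, ty, tz, twist, jaw], ...]. A call has 1 to 20 rows; each row is the pose to reach, as a shift and turn from the pose commanded when the call began, along the tool's axes at that moment; what a row does not reach only later rows make up. A row lasts 1/8 s, in which the tool goes at most 62.5 mm and 10.7 degrees, less where a joint would pass 70% of its speed; a pose out of reach is approached as far as the arm can. A call with a gripper value outside its range is refused whole. The fingers move at their own pace and stop on an object; the grip force is fixed at half the most. Time passes only in rows, so rows that repeat a pose let the fingers close. It gives the time, the measured TCP pose, the force, the opening and the grip force at its end, in the units of the state.
- get_obs(): the state, without advancing time (a new reading comes with each control period).
- get_image(name): name is "scene" or "top" or "wrist"; returns a dict with "color" (384x512x3 uint8, red, green, blue), "z_map" (384x512 float32, m along the optical axis (not along the pixel's ray), 0 where there is no reading), "vfov" (degrees; the focal length in pixels is half the picture's height over the tangent of half this angle, whatever the lens; pixels are square), "cx", "cy" (the principal point, pixels), "rvec" (rotation vector, rad) and "tvec" (3), from world to camera coordinates, as OpenCV has them. Camera axes: x right, y down, z forward; pixel columns grow to the right and rows downward; lengths in m; the calibration is good to about 2 mm. A picture is of the moment at which its call begins.
- finish_job(): hands the job in; it is judged then, once.
The state is a dict: "time_s": time; "joints": joint angles; "joint_vel": joint speeds; "tau": joint torques, N m; "ee_pos": TCP position; "eef_rot": TCP orientation; "ft_force": force on the tool from outside, world axes, zero at the start; "moment": the same for the moment, N m; "width": finger opening in m; "grip_force": force on a finger pad.
Only numpy, scipy, OpenCV 4.12 (cv2) and the standard library are available. Lean on these libraries where they do the work, as an engineer would, in place of code of your own. Each camera call takes 0.05 s, during which the arm holds its last target. There are 200 camera calls.

## Task

Lay the flat white cell frame squarely over the round metal socket of the titration station, so that it sits flat in its rimmed pocket, and let go of it. Then take the bayonet plug from its rest, enter its two pins in the socket's slots, push it in against the spring and, still pushed in, turn it a quarter turn clockwise (seen from above). The lock springs back when released, so finish while still gripping the plug, holding it pushed in and turned; leave the bottle, beaker and dish where they are.

Things in the scene. Friction and masses are not known exactly. Their poses are not given: they have to be found in the camera images.
- frame: loose flat white plastic cell frame, 84 mm (its x) by 60 mm (its y), 20 mm thick, square window 46 x 46 mm in the middle, about 0.12 kg, lying on the bench. Grip it across its 60 mm width at mid length. Origin: centre of its underside; z up. A half turn about z makes no difference.
- plug: bayonet plug, about 0.12 kg, 65 mm tall, nose down in its rest. Origin: lower end of the nose, z up its axis. From there up: tapered nose to 5 mm, steel shank 18 mm dia. to 25, grey flange 60 mm dia. to 31, grey grip bar 44 (its x) by 14 mm (its y) to 65. Two round pins 7 mm thick stick out along +x and -x to 14 mm from the axis, centred 8.5 mm up. Half-turn symmetric.
- rest: plug rest: pale wooden upright ring fixed to the bench, 68 mm outside, 36 mm inside diameter, 34 mm tall; the plug's flange lies on its top (plug origin 9 mm above the bench). Origin: centre of its underside.
- socket (a point): centre of the mouth (top) of the station's socket, an aluminium boss 40 mm in diameter, top 64 mm above the bench; z up. Bore 21 mm; two 10 mm wide slots along the point's +x and -x reach 15.5 mm from the axis. The lip is 8 mm thick. The plug can turn once its origin is 19.5 mm or more below the mouth; it bottoms at 23 mm.
- station: fixed white titration station; origin on the bench under the socket's axis, axes as the socket's. Flat deck 136 x 136 mm, 42 mm above the bench. Two C-shaped grey rims, 10 mm high, rounded tops, outline a pocket 88 (x) by 64 mm (y) round the boss, open 60 mm mid both long sides for fingers. The frame lies in it, x along x, its top 2 mm below the boss's. Low control panel at +x, to 174 mm.
- press (a joint): travel (m) of the spring plate in the socket: 0 up (13 mm below the mouth, met by the plug's nose), grows as the plug pushes it down, 0.010 at the bottom; 3 N at first, 8 N at the bottom. The plug can turn from 0.0065. About 0.006 when the pins are turned under the lip and the push is relaxed.
- turn (a joint): angle (rad) of the socket's return rotor, carried along by the plug's pins: 0 at rest, grows clockwise seen from above, stop at 1.45. It lags the plug by about 0.15 of free play, so the plug stops about 1.6 from pins-in-slots. Spring torque 0.025 rising to 0.1 N m; released, the plug turns back and lifts.
- amber_bottle: amber glass reagent bottle, 80 mm across, 170 mm tall; bystander. Origin: centre of its underside.
- beaker: glass beaker, 68 mm across, 90 mm tall; bystander. Origin: centre of its underside.
- dish: small white ceramic weighing dish, 72 mm across, 25 mm tall; bystander. Origin: centre of its underside.
Not all that is in view belongs to the job. What is shaped like the frame but pink or purple is not meant.

How it is judged:
By the outcome, as a careful person would: the job done as asked, in the order asked, and still so for the second after the job is handed in, while the arm keeps its last pose, push and grip.
It also fails if it takes over 61 s, if anything falls off the work surface, if the arm or the gripper's body presses on something with over 40 N, if the wrist force passes 120 N, or if a joint passes its speed limit or range.

## Working session

There is one attempt and no reset: what is moved stays moved. The work goes in short steps, Python scripts to look and compute and a shell command to move; the robot and the scene stay as the last step left them, time stands still between calls to the robot, and variables do not carry over. Pictures are saved under pics/ and viewed, at most 10 in all, crops included, and the job is handed in when it is done.

```bash
mkdir -p pics; cat > h.py <<'E'
from bench import *
import numpy as np, cv2, pickle
def snap(name,fn):
    im=get_image(name); pickle.dump(im,open(f'pics/{fn}.pkl','wb'))
    cv2.imwrite(f'pics/{fn}.png',im['color'][:,:,::-1]); return im
def load(fn): return pickle.load(open(f'pics/{fn}.pkl','rb'))
def cam(im):
    R=cv2.Rodrigues(np.array(im['rvec'],float))[0]; t=np.array(im['tvec'],float).ravel()
    f=im['color'].shape[0]/2/np.tan(np.radians(im['vfov'])/2); return R,t,f
def at_z(im,u,v,z):
    "pixel ray meets world height z"
    R,t,f=cam(im); d=R.T@np.array([(u-im['cx'])/f,(v-im['cy'])/f,1]); c=-R.T@t
    return c+d*(z-c[2])/d[2]
def cloud(im):
    R,t,f=cam(im); Z=im['z_map']; v,u=np.mgrid[:Z.shape[0],:Z.shape[1]]
    P=np.stack([(u-im['cx'])/f*Z,(v-im['cy'])/f*Z,Z],-1); W=(P-t)@R; W[Z==0]=np.nan; return W
E
python3 - <<'E'
from h import *
a=snap('top','top1'); b=snap('scene','sc1')
cv2.imwrite('pics/both.png',np.hstack([cv2.resize(x['color'],(400,300))[:,:,::-1] for x in (a,b)]))
cv2.imwrite('pics/top1L.png',cv2.resize(a['color'],(800,600),interpolation=cv2.INTER_CUBIC)[:,:,::-1])
for x in (a,b): print(x['vfov'],x['cx'],x['cy'],x['rvec'],x['tvec'])
o=get_obs(); print(o['time_s'],o['ee_pos'],o['eef_rot'],o['width'])
E
```

```text
56.94820427655957 260.5644976269522 194.3168561405967 [ 2.16239709 -2.15214132  0.15240182] [0.04500117 0.5904566  0.99830019]
44.54305627454775 260.1751240712134 195.17166282104654 [ 2.2079654   1.12585008 -0.43476082] [-0.37670969 -0.28409477  1.49113039]
0.1 [0.28408553 0.58391124 0.22575252] [[-8.99259606e-01  4.37414461e-01 -8.66646518e-04]
 [ 4.37415313e-01  8.99258172e-01 -1.60772899e-03]
 [ 7.60950534e-05 -1.82485020e-03 -9.99998332e-01]] 0.09172170110359497
```

View pics/top1L.png

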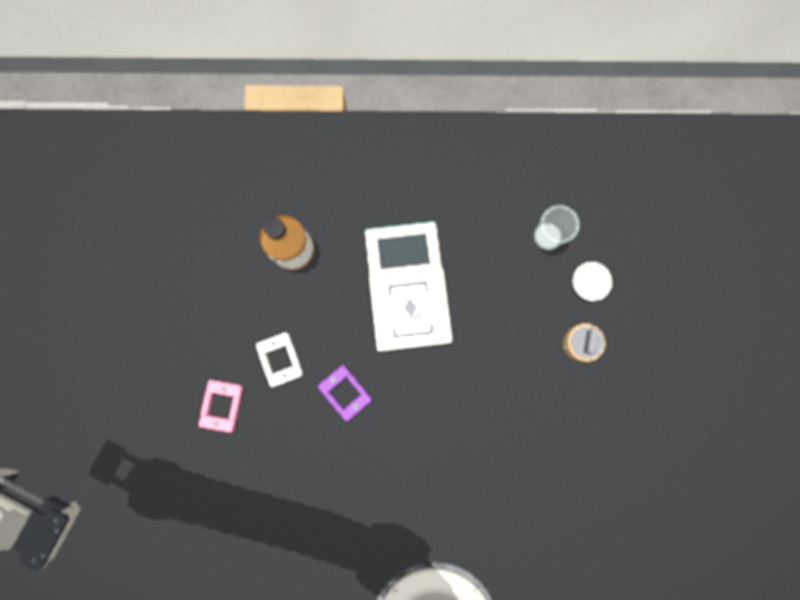

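View pics/sc1.png

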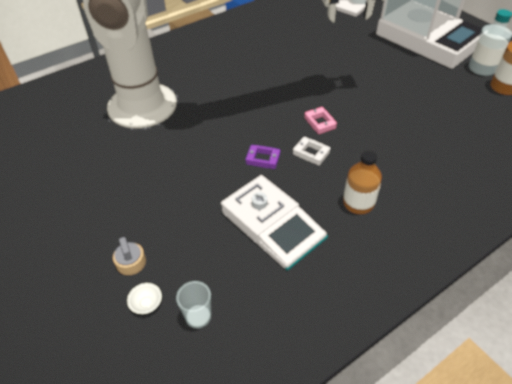

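The enlarged top view (800x600) shows these candidates for the frame: white at (279,360), purple at (345,393) and pink at (221,406). I choose the white one. The station's boss is at (410,308), and the plug in its rest is at (586,342). The white dish at (592,282) is not part of the job. Next I check these in a close crop.

```bash
python3 - <<'E'
from h import *
a=load('top1'); c=a['color']
def cr(u,v,s=28): return cv2.resize(c[v-s:v+s,u-s:u+s],(400,400),interpolation=cv2.INTER_CUBIC)
# frame centre ~(178,230), boss ~(262,197), plug ~(375,219)
cv2.imwrite('pics/crop1.png',cv2.resize(np.hstack([cr(178,230),cr(262,197),cr(375,219)]),(798,266))[:,:,::-1])
W=cloud(a)
for n,(u,v,s,lo,hi) in dict(frame=(178,230,24,.012,.03),plate=(262,197,30,.035,.075),plug=(375,219,18,.02,.09)).items():
    w=W[v-s:v+s,u-s:u+s].reshape(-1,3); k=(w[:,2]>lo)&(w[:,2]<hi); w=w[k]
    r=cv2.minAreaRect((w[:,:2]*1000).astype(np.float32)); print(n,k.sum(),r,np.percentile(w[:,2],[5,50,95]))
w=W[215:245,160:196,2]; print(np.nanmedian(W[250:300,250:300,2]))
hsv=cv2.cvtColor(c,cv2.COLOR_RGB2GRAY)
m=np.zeros_like(hsv); m[205:255,155:203]=(hsv[205:255,155:203]>140)
u=np.argwhere(m)[:,::-1]; p=np.array([at_z(a,x,y,.02)[:2]*1000 for x,y in u],np.float32); print('frame img',cv2.minAreaRect(p),len(u))
# station white outline
E
```

```text
frame 363 ((486.3403625488281, 289.9945983886719), (83.9301986694336, 60.87714767456055), 21.677234649658203) [0.01577527 0.01927723 0.02310512]
plate 2433 ((594.7661743164062, 44.86115264892578), (166.07867431640625, 135.89907836914062), 6.906817436218262) [0.03665949 0.04177591 0.05337459]
plug 447 ((520.1442260742188, -286.79150390625), (64.75348663330078, 67.15758514404297), 0.35765814781188965) [0.02933389 0.04006747 0.07473113]
-0.0002948502729097966
frame img ((486.9388732910156, 289.5513610839844), (91.67416381835938, 68.1090316772461), 22.02045440673828) 556
```

View pics/crop1.png

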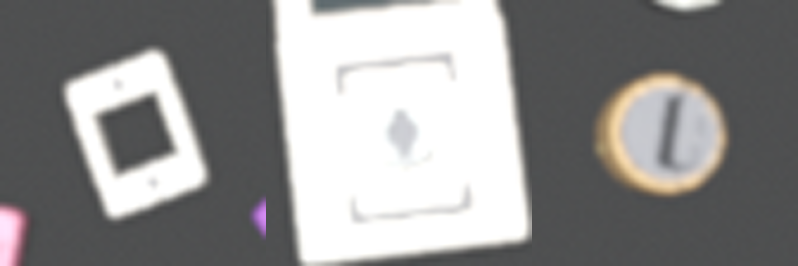

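The crop confirms the white frame. The station's rims outline a pocket with the boss in the middle, and the grey plug stands in the wooden ring. I will measure the station and plug with the wrist camera before gripping anything.

```bash
python3 - <<'E'
from h import *
a=load('top1')
print(at_z(a,262.6,197,.064), at_z(a,375+(670-532-133)/4.75,219,.065))
o=get_obs(); R=np.array(o['eef_rot'])
for t in [(.487,.290),(.55,.045)]:
    print(R.T@(np.r_[t,o['ee_pos'][2]]-o['ee_pos'])*1000)
E
python3 -m jog '[[-30,-17,0,-0.08,1],[-62,-35,0,-0.16,1],[-93,-53,0,-0.24,1],[-124,-70,0,-0.32,1],[-155,-88,0,-0.4,1],[-186,-105,0,-0.48,1],[-217,-123,0,-0.56,1],[-248,-141,0,-0.64,1],[-279,-158,0,-0.72,1],[-310,-176,0,-0.8,1],[-310,-176,0,-0.832,1],[-310,-176,0,-0.832,1],[-310,-176,0,-0.832,1]]'
python3 -c "
from h import *
snap('wrist','w1'); o=get_obs(); print(o['ee_pos'],o['eef_rot'],o['joints'])"
```

```text
[0.57919444 0.04218471 0.064     ] [ 0.51786642 -0.27996811  0.065     ]
[-3.11034062e+02 -1.75544364e+02  2.96674507e-01]
[-474.85416906 -368.30550459    0.63596938]
time_s: 1.72
ee_pos: [0.4851, 0.292, 0.2267]
eef_rot: [[-0.928, -0.372, -0.001], [-0.372, 0.928, 0.001], [0.0, 0.001, -1.0]]
ft_force: [0.5, 0.5, -0.0]
width: 0.0915
grip_force: 0.0
[0.48519145 0.29190201 0.22669087] [[-9.28327886e-01 -3.71762278e-01 -3.81889542e-04]
 [-3.71762426e-01  9.28327798e-01  4.44467848e-04]
 [ 1.89282298e-04  5.54584080e-04 -9.99999828e-01]] [-0.18088818  0.36149503 -0.50864851  1.7636099   0.19725234  1.06736252
  1.19395431]
```

View pics/w1.png

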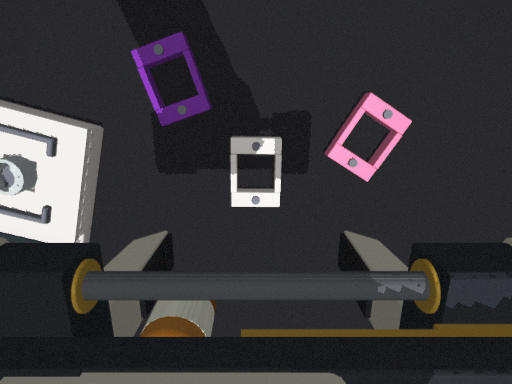

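The wrist view shows the white frame at (256,172), the purple frame at (170,80), the pink one at (368,137), and the station's boss at the left edge, (8,180). I will go over the station next to see it square on.

```bash
cat >> h.py <<'E'
def rect(W,c,rad,lo,hi):
    w=W.reshape(-1,3); k=(np.hypot(w[:,0]-c[0],w[:,1]-c[1])<rad)&(w[:,2]>lo)&(w[:,2]<hi); w=w[k]
    return k.sum(),cv2.minAreaRect((w[:,:2]*1000).astype(np.float32)),np.percentile(w[:,2],[5,50,95])
def shift(xy,z=None):
    o=get_obs(); R=np.array(o['eef_rot']); p=np.array(o['ee_pos']); return (R.T@(np.r_[xy,p[2] if z is None else z]-p)*1000).round(1)
E
python3 -c "
from h import *
a=load('w1'); W=cloud(a); print(rect(W,(.487,.29),.06,.012,.03)); print(a['vfov'],a['cx'],a['cy'],-cam(a)[0].T@cam(a)[1])
print(shift((.487,.29)))"
python3 -m jog '[[0,-33,0,0.05,1],[0,-66,0,0.1,1],[0,-100,0,0.15,1],[0,-133,0,0.2,1],[0,-166,0,0.26,1],[0,-200,0,0.26,1],[0,-233,0,0.26,1],[5,-267,0,0.26,1],[5,-267,0,0.26,1],[5,-267,0,0.26,1],[5,-267,0,0.26,1]]'
python3 -c "
from h import *
a=snap('wrist','w2')
cv2.imwrite('pics/w2L.png',cv2.resize(a['color'][60:240,110:400],None,fx=2.7,fy=2.7,interpolation=cv2.INTER_CUBIC)[:,:,::-1])"
```

```text
(np.int64(2091), ((486.29937744140625, 293.4139404296875), (83.39887237548828, 59.98109436035156), 21.534358978271484), array([0.01779846, 0.01945942, 0.02204978]))
63.18140654913164 255.39452248394886 197.2933346610631 [0.41507078 0.26440073 0.38411582]
[-1.  -2.4 -0. ]
time_s: 3.15
ee_pos: [0.58, 0.0425, 0.2268]
eef_rot: [[-0.993, -0.121, -0.0], [-0.121, 0.993, 0.001], [-0.0, 0.001, -1.0]]
ft_force: [-0.0, -0.4, 0.5]
width: 0.0918
grip_force: 0.0
```

View pics/w2L.png

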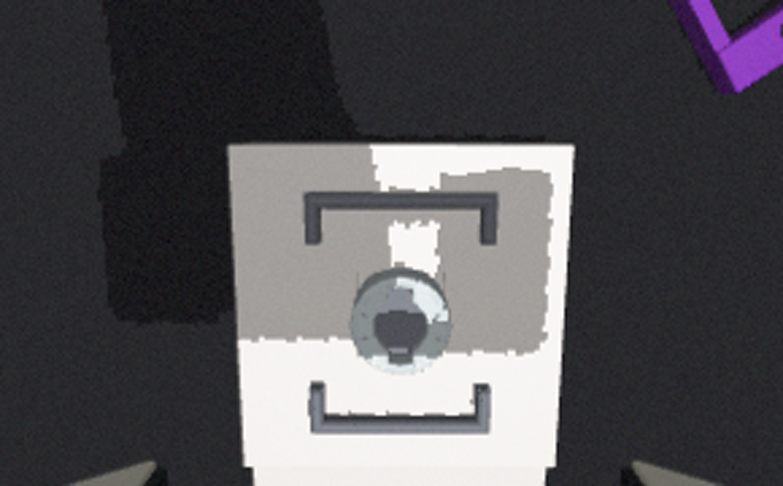

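The crop shows the pocket's rims from (305,195) to (495,430), with the boss centred near (400,320) and its slots vertical in the image, along station x. Now I measure these in numbers from the depth map.

```bash
python3 - <<'E'
from h import *
a=load('w2'); W=cloud(a); g=cv2.cvtColor(a['color'],cv2.COLOR_RGB2GRAY)
w=W.reshape(-1,3); c0=(.579,.042)
d=np.hypot(w[:,0]-c0[0],w[:,1]-c0[1])
b=w[(d<.03)&(w[:,2]>.058)&(w[:,2]<.07)]
print('boss',len(b),np.median(b[:,2]),cv2.minEnclosingCircle((b[:,:2]*1000).astype(np.float32)),b.mean(0))
r=w[(d>.028)&(d<.07)&(w[:,2]>.048)&(w[:,2]<.056)]
print('rims',len(r),cv2.minAreaRect((r[:,:2]*1000).astype(np.float32)))
# rims by image: corners in crop px -> z .052
for p in [(305,195),(495,195),(311,432),(489,432),(400,320)]:
    print(p,at_z(a,110+p[0]/2.7,60+p[1]/2.7,.064 if p[0]==400 else .051))
k=w[(d<.15)&(w[:,2]>.036)&(w[:,2]<.046)]
k=k[(k[:,0]-.579)<.055]
print('deck median z',np.median(k[:,2]))
# dark rim colour mask
m=(g<120)&(g>50)&(W[...,2]>.044)&(W[...,2]<.057); m=cv2.morphologyEx(m.astype(np.uint8),cv2.MORPH_OPEN,np.ones((2,2)))
n,l,s,_=cv2.connectedComponentsWithStats(m)
for i in range(1,n):
    if s[i,4]>40: q=W[l==i]; print(s[i],cv2.minAreaRect((q[:,:2]*1000).astype(np.float32)))
E
```

```text
boss 722 0.06335507625214681 ((580.0996704101562, 46.26679992675781), 19.987350463867188) [0.57939428 0.04604473 0.06321829]
rims 1023 ((580.0394287109375, 46.369476318359375), (99.03150177001953, 75.45935821533203), 6.879978656768799)
(305, 195) [0.53563235 0.00374478 0.051     ]
(495, 195) [0.52674343 0.07696531 0.051     ]
(311, 432) [0.63292826 0.01521884 0.051     ]
(489, 432) [0.623916   0.08960307 0.051     ]
(400, 320) [0.57756112 0.04597997 0.064     ]
deck median z 0.04149150423103985
[224 132  71  20 575] ((541.81494140625, 43.31232833862305), (20.368131637573242, 75.8217544555664), 6.890818119049072)
[250 176  19  19 251] ((585.8626708984375, 49.43451690673828), (18.345767974853516, 19.345935821533203), 19.049985885620117)
[261 204  31  15  93] ((620.3260498046875, 74.21394348144531), (14.632810592651367, 36.905181884765625), 31.584020614624023)
```

```bash
python3 -c "
from h import *
print(shift((.4863,.2934),.003))"
```

```text
[ 62.6 260.4 223.9]
```

```bash
python3 -m jog '[[8,33,0,-0.04,1],[16,65,0,-0.08,1],[24,98,0,-0.12,1],[31,130,0,-0.16,1],[39,163,0,-0.2,1],[47,195,0,-0.254,1],[55,228,0,-0.254,1],[62.6,260.4,20,-0.254,1],[62.6,260.4,60,-0.254,1],[62.6,260.4,100,-0.254,1],[62.6,260.4,140,-0.254,1],[62.6,260.4,180,-0.254,1],[62.6,260.4,205,-0.254,1],[62.6,260.4,218,-0.254,1],[62.6,260.4,223,-0.254,1],[62.6,260.4,223,-0.254,1],[62.6,260.4,223,-0.254,0.3],[62.6,260.4,223,-0.254,0.3],[62.6,260.4,223,-0.254,0.3],[62.6,260.4,223,-0.254,0.3]]'
```

```text
time_s: 5.7
ee_pos: [0.4873, 0.292, 0.004]
eef_rot: [[-0.931, -0.365, 0.0], [-0.365, 0.931, 0.0], [-0.0, 0.0, -1.0]]
ft_force: [0.3, -0.5, 1.7]
width: 0.0598
grip_force: 30.0
```

```bash
python3 -m jog '[[0,0,-20,0,0.3],[0,0,-55,0,0.3],[0,0,-90,0,0.3],[0,0,-125,0,0.3],[0,0,-150,0,0.3],[0,-33,-150,0.04,0.3],[0,-66,-150,0.08,0.3],[1,-100,-150,0.12,0.3],[2,-133,-150,0.16,0.3],[3,-166,-150,0.2,0.3],[3,-200,-150,0.25,0.3],[3,-230,-150,0.253,0.3],[3,-255,-150,0.253,0.3],[3.4,-262.6,-150,0.253,0.3],[3.4,-262.6,-150,0.253,0.3],[3.4,-262.6,-150,0.253,0.3]]'
python3 - <<'E'
from h import *
a=snap('wrist','w3'); W=cloud(a); o=get_obs(); p=np.array(o['ee_pos']);R=np.array(o['eef_rot'])
T=(W-p)@R*1000 # tool coords
t=T.reshape(-1,3); k=(abs(t[:,0])<55)&(abs(t[:,1])<40)&(t[:,2]<-8)&(t[:,2]>-26); t=t[k]
print(p,R.round(4).tolist(),k.sum(),np.median(t[:,2]))
tt=t[abs(t[:,2]-np.median(t[:,2]))<4]; print(cv2.minAreaRect(tt[:,:2].astype(np.float32)),np.percentile(tt,[1,99],axis=0))
cv2.imwrite('pics/w3L.png',cv2.resize(a['color'],(768,576))[:,:,::-1])
E
```

```text
time_s: 7.7
ee_pos: [0.5793, 0.0478, 0.154]
eef_rot: [[-0.993, -0.122, -0.0], [-0.122, 0.993, 0.001], [0.0, 0.001, -1.0]]
ft_force: [0.8, -0.1, -1.9]
width: 0.0597
grip_force: 30.0
[0.57928045 0.04783312 0.15388522] [[-0.9925, -0.1221, -0.0002], [-0.1221, 0.9925, 0.0008], [0.0001, 0.0008, -1.0]] 10985 -15.47918674276134
((0.3750038146972656, 0.024082183837890625), (79.87698364257812, 84.33900451660156), 89.80317687988281) [[-40.16461299 -32.14417671 -19.21497989]
 [ 42.22774516  33.06710032 -12.32354974]]
```

View pics/w3L.png

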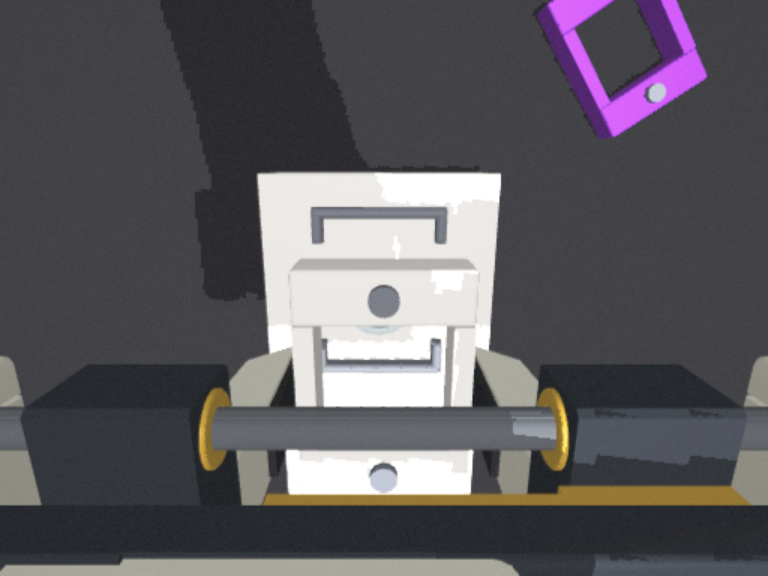

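The frame hangs square in the gripper. Its top bar is at (385,295), and the rims are visible beyond it at (380,212) and (380,365). I check the rims again from this pose.

```bash
python3 - <<'E'
from h import *
a=load('w3'); W=cloud(a); g=cv2.cvtColor(a['color'],cv2.COLOR_RGB2GRAY)
o=get_obs(); p=np.array(o['ee_pos']);R=np.array(o['eef_rot'])
m=((g<150)&(W[...,2]>.044)&(W[...,2]<.057)).astype(np.uint8)
n,l,s,_=cv2.connectedComponentsWithStats(m)
for i in range(1,n):
    if s[i,4]>60: q=W[l==i]; print(s[i],cv2.minAreaRect((q[:,:2]*1000).astype(np.float32)))
t=((W-p)@R*1000).reshape(-1,3)
f=t[(t[:,0]>20)&(t[:,0]<55)&(abs(t[:,1])<45)&(abs(t[:,2]+15.5)<3.5)]
f=f[f[:,0]>22]; print(np.percentile(f,[0.5,50,99.5],axis=0), cv2.minAreaRect(f[:,:2].astype(np.float32)))
print(shift((.5800,.0463),.045))
E
```

```text
[207 138  91  25 945] ((540.1481323242188, 41.261051177978516), (19.677688598632812, 75.29829406738281), 6.777484893798828)
[215 226  79  18 285] ((616.7562255859375, 52.189292907714844), (15.265839576721191, 71.047607421875), 6.78394889831543)
[[ 22.45535592 -28.69251719 -18.88528506]
 [ 33.60095957   0.60531444 -15.47016586]
 [ 42.39314266  30.24242125 -12.58707601]] ((32.31648254394531, 0.8864841461181641), (60.06447982788086, 20.559619903564453), 89.95061492919922)
[ -0.5  -1.7 108.9]
```

```bash
python3 - <<'E'
from h import *
for n in ['top1','sc1','w1','w2','w3']:
    a=load(n); W=cloud(a).reshape(-1,3)
    w=W[(abs(W[:,2])<.012)&(W[:,0]<.95)&(W[:,0]>.2)&(abs(W[:,1])<.6)]
    A=np.c_[w[:,:2],np.ones(len(w))]
    c=np.linalg.lstsq(A,w[:,2],rcond=None)[0]; r=w[:,2]-A@c; k=abs(r)<.004; c=np.linalg.lstsq(A[k],w[k,2],rcond=None)[0]
    print(n,k.sum(),'tilt mrad',(c[:2]*1e3).round(1),'z at (.55,.1)',c@[.55,.1,1], 'cam',(-cam(a)[0].T@cam(a)[1]).round(3))
    W=cloud(a); g=cv2.cvtColor(a['color'],cv2.COLOR_RGB2GRAY)
E
```

```text
top1 86255 tilt mrad [ 0.7 -0.8] z at (.55,.1) -0.0002952290243863112 cam [0.454 0.057 1.067]
sc1 90514 tilt mrad [-0.7 -0.1] z at (.55,.1) 0.00046659027007569127 cam [ 1.193 -0.379  0.938]
w1 111808 tilt mrad [-0.3  0. ] z at (.55,.1) -0.0005229423877992369 cam [0.415 0.264 0.384]
w2 109874 tilt mrad [-0.3  0. ] z at (.55,.1) -0.0004869783670545081 cam [0.505 0.034 0.384]
w3 101917 tilt mrad [-0.3  0. ] z at (.55,.1) -0.0005074474092804752 cam [0.504 0.039 0.311]
```

```bash
python3 -m jog '[[-0.6,-2.4,20,0,0.3],[-0.6,-2.4,50,0,0.3],[-0.6,-2.4,75,0,0.3],[-0.6,-2.4,90,0,0.3],[-0.6,-2.4,95,0,0.3],[-0.6,-2.4,97,0,0.3],[-0.6,-2.4,99,0,0.3],[-0.6,-2.4,101,0,0.3],[-0.6,-2.4,103,0,0.3],[-0.6,-2.4,105,0,0.3],[-0.6,-2.4,106,0,0.3],[-0.6,-2.4,106.5,0,0.3],[-0.6,-2.4,107,0,0.3],[-0.6,-2.4,107,0,0.3]]'
```

```text
time_s: 9.5
ee_pos: [0.5807, 0.0438, 0.0467]
eef_rot: [[-0.993, -0.12, -0.0], [-0.12, 0.993, 0.0], [0.0, 0.0, -1.0]]
ft_force: [-0.2, 0.9, -2.0]
width: 0.0595
grip_force: 30.0
```

```bash
python3 -m jog '[[0,0,0.7,0,0.3],[0,0,1,0,0.3],[0,0,1,0,0.3],[0,0,1,0,0.3]]'
python3 -c "
from h import *
for i in range(4):
    o=get_obs(); print(o['time_s'],o['ee_pos'],o['ft_force'])
    get_image('wrist')"
```

```text
time_s: 10.0
ee_pos: [0.5807, 0.0438, 0.046]
eef_rot: [[-0.993, -0.12, 0.0], [-0.12, 0.993, -0.0], [-0.0, -0.0, -1.0]]
ft_force: [-1.2, 0.3, 3.9]
width: 0.0598
grip_force: 30.0
10.0 [0.5807249  0.04381774 0.04603484] [-1.22989445  0.32518167  3.85807553]
10.05 [0.58076732 0.04378768 0.04602181] [-1.7934683  -0.13061694  3.62432024]
10.1 [0.58073868 0.04381853 0.0460163 ] [-1.39577565 -0.26824731  5.30927196]
10.15 [0.58072419 0.04382232 0.04599495] [-1.59683141 -0.82709575  5.58807716]
```

```bash
python3 -m jog '[[0,0,-0.5,0,0.85],[0,0,-0.5,0,0.85],[0,0,-0.5,0,0.85],[0,0,-0.5,0,0.85],[0,0,-5,0,0.85],[0,0,-20,0,0.85],[0,0,-50,0,0.85],[0,0,-90,0,0.9],[0,0,-130,0,1],[0,0,-160,0,1],[0,0,-180,0,1],[0,0,-180,0,1],[0,0,-180,0,1]]'
python3 - <<'E'
from h import *
a=snap('wrist','w4'); W=cloud(a); w=W.reshape(-1,3); c0=(.58,.046)
o=get_obs(); print(o['ee_pos'],o['width'])
d=np.hypot(w[:,0]-c0[0],w[:,1]-c0[1])
b=w[(d<.0215)&(w[:,2]>.058)&(w[:,2]<.07)]; print('boss',cv2.minEnclosingCircle((b[:,:2]*1000).astype(np.float32)))
cv2.imwrite('pics/w4L.png',cv2.resize(a['color'][60:240,110:400],None,fx=2.7,fy=2.7,interpolation=cv2.INTER_CUBIC)[:,:,::-1])
c,s=np.cos(np.radians(6.88)),np.sin(np.radians(6.88))
L=np.c_[(w[:,0]-.58)*c+(w[:,1]-.0463)*s,-(w[:,0]-.58)*s+(w[:,1]-.0463)*c,w[:,2]]*1000
f=L[(abs(L[:,0])<44)&(abs(L[:,1])<33)&(L[:,2]>57.5)&(np.hypot(L[:,0],L[:,1])>22)]
print(len(f),cv2.minAreaRect(f[:,:2].astype(np.float32)))
for q in [(-34,0),(34,0),(0,-27),(0,27)]:
    k=np.hypot(L[:,0]-q[0],L[:,1]-q[1])<4; print(q,np.median(L[k,2]).round(2))
E
```

```text
time_s: 11.82
ee_pos: [0.5801, 0.0437, 0.2254]
eef_rot: [[-0.993, -0.12, -0.001], [-0.12, 0.993, -0.0], [0.001, -0.0, -1.0]]
ft_force: [0.2, -0.1, -0.2]
width: 0.0918
grip_force: 0.0
[0.57984181 0.0436437  0.22483209] 0.09198665065455286
boss ((579.99609375, 46.46006774902344), 19.995330810546875)
25070 ((-0.0891265869140625, -0.0207366943359375), (65.99849700927734, 83.6434097290039), 89.95275115966797)
(-34, 0) 303.13
(34, 0) 64.75
(0, -27) 61.22
(0, 27) 61.32
```

View pics/w4L.png

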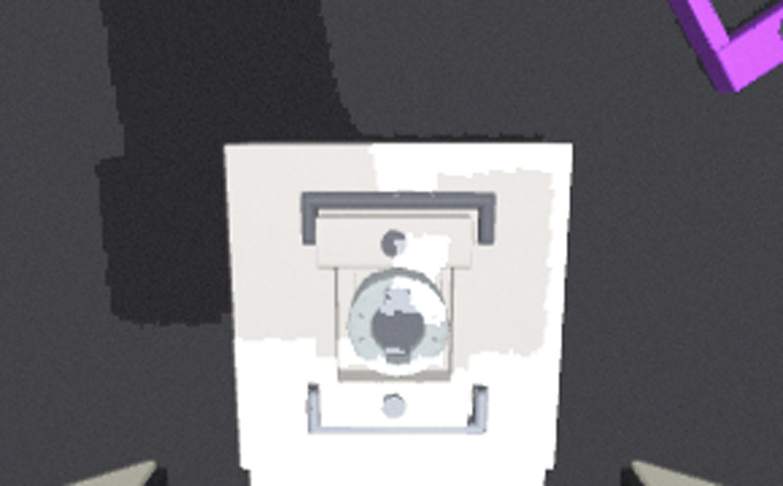

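The frame lies inside both rims around the boss, with its bar from (317,215) to (472,265) and its lower bar near (395,405). I check that it is flat and use it to find the camera's bias.

```bash
python3 - <<'E'
from h import *
a=load('w4'); w=cloud(a).reshape(-1,3)
c,s=np.cos(np.radians(6.88)),np.sin(np.radians(6.88))
L=np.c_[(w[:,0]-.58)*c+(w[:,1]-.0463)*s,-(w[:,0]-.58)*s+(w[:,1]-.0463)*c,w[:,2]]*1000
f=L[(abs(L[:,0])<46)&(abs(L[:,1])<36)&(L[:,2]>58)&(L[:,2]<66)&(np.hypot(L[:,0],L[:,1])>23)]
print(len(f),cv2.minAreaRect(f[:,:2].astype(np.float32)),np.percentile(f,[.5,99.5],axis=0).round(1).tolist())
A=np.c_[f[:,:2],np.ones(len(f))]; print('plane (slope,slope,z)',np.linalg.lstsq(A,f[:,2],rcond=None)[0].round(4))
o=get_obs(); d=(np.array(o['ee_pos'])[:2]-[.58,.0463])*1000; print('tcp in station',c*d[0]+s*d[1],-s*d[0]+c*d[1], 'at release', c*.72-s*2.48*1, -s*.72-c*2.48)
r=L[(abs(L[:,0])<55)&(abs(L[:,1])<42)&(L[:,2]>47)&(L[:,2]<55)]; print('rims',np.percentile(r,[.5,99.5],axis=0).round(1).tolist())
E
```

```text
2526 ((-0.10387802124023438, -1.7562274932861328), (60.02524185180664, 83.64421081542969), 89.99909973144531) [[-41.2, -31.5, 58.7], [41.3, 28.0, 65.6]]
plane (slope,slope,z) [-1.20000e-03 -4.00000e-04  6.15871e+01]
tcp in station -0.4752477935910175 -2.6182225261013907 at release 0.41773550760711364 -2.5483910700055885
rims [[-49.4, -37.4, 47.1], [48.7, 37.5, 54.6]]
```

```bash
python3 -m jog '[[10,-32,0,0,1],[20,-63,0,0,1],[30,-95,0,0,1],[40,-126,0,0,1],[50,-158,0,0,1],[60,-190,0,0,1],[70,-222,0,0,1],[80,-254,0,0,1],[90,-286,0,0,1],[98,-313,0,0,1],[98,-313,0,0,1],[98,-313,0,0,1],[98,-313,0,0,1]]'
python3 - <<'E'
from h import *
a=snap('wrist','w5'); W=cloud(a); w=W.reshape(-1,3)
o=get_obs(); print(o['ee_pos'],np.array(o['joints']).round(3))
d=np.hypot(w[:,0]-.518,w[:,1]+.28)
for n,lo,hi in [('flange',.035,.045),('bar',.066,.08)]:
    b=w[(d<.05)&(w[:,2]>lo)&(w[:,2]<hi)]; q=(b[:,:2]*1000).astype(np.float32); print(n,len(b),cv2.minEnclosingCircle(q),cv2.minAreaRect(q),np.median(b[:,2]))
cv2.imwrite('pics/w5L.png',cv2.resize(a['color'][60:240,110:400],None,fx=2.7,fy=2.7,interpolation=cv2.INTER_CUBIC)[:,:,::-1])
E
```

```text
time_s: 13.5
ee_pos: [0.5212, -0.2769, 0.2253]
eef_rot: [[-0.993, -0.122, -0.0], [-0.122, 0.993, 0.001], [0.0, 0.001, -1.0]]
ft_force: [-0.8, 0.1, -0.2]
width: 0.0916
grip_force: 0.0
[ 0.52130841 -0.27713093  0.22550778] [ 0.641  0.375 -0.251  1.712  0.103  1.068  2.05 ]
flange 1559 ((519.4011840820312, -284.2304992675781), 31.708175659179688) ((518.4169921875, -283.71966552734375), (59.29215621948242, 60.18603515625), 81.26048278808594) 0.039482745797596065
bar 574 ((520.0725708007812, -283.7781677246094), 22.235300064086914) ((520.0595703125, -284.02960205078125), (14.000690460205078, 44.030914306640625), 78.86151885986328) 0.07310116121831667
```

View pics/w5L.png

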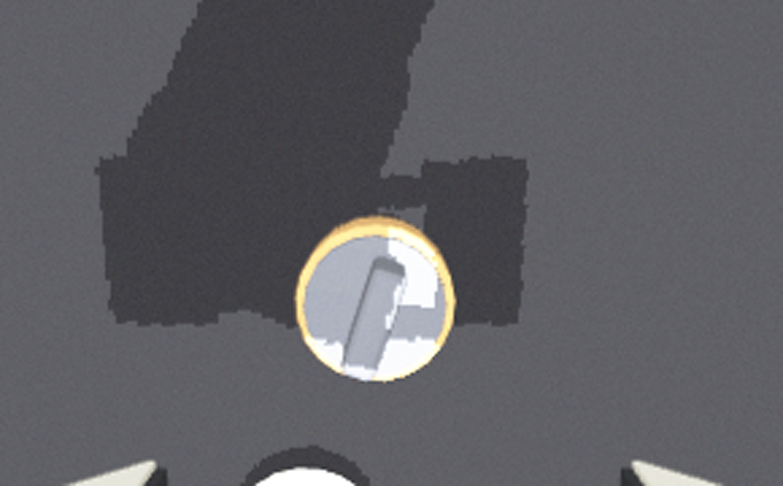

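The plug's bar is centred at (373,315) in the crop and leans to the upper right. The base of joint 7 is at 2.05, so a further +1.6 rad would pass its limit. I will make the half turn (–2.825) now and look again, which also cancels the camera bias.

```bash
python3 -m jog '[[0,0,0,-0.17,1],[0,0,0,-0.34,1],[0,0,0,-0.51,1],[0,0,0,-0.68,1],[0,0,0,-0.85,1],[0,0,0,-1.02,1],[0,0,0,-1.19,1],[0,0,0,-1.36,1],[0,0,0,-1.53,1],[0,0,0,-1.7,1],[0,0,0,-1.87,1],[0,0,0,-2.04,1],[0,0,0,-2.21,1],[0,0,0,-2.38,1],[0,0,0,-2.55,1],[0,0,0,-2.7,1],[0,0,0,-2.825,1],[0,0,0,-2.825,1],[0,0,0,-2.825,1]]'
python3 - <<'E'
from h import *
a=snap('wrist','w6'); W=cloud(a); w=W.reshape(-1,3)
o=get_obs(); print(o['ee_pos'],np.array(o['joints']).round(3))
d=np.hypot(w[:,0]-.518,w[:,1]+.28)
for n,lo,hi in [('flange',.035,.045),('bar',.066,.08)]:
    b=w[(d<.05)&(w[:,2]>lo)&(w[:,2]<hi)]; q=(b[:,:2]*1000).astype(np.float32); print(n,len(b),cv2.minEnclosingCircle(q),cv2.minAreaRect(q),np.median(b[:,2]))
E
```

```text
time_s: 15.92
ee_pos: [0.4243, -0.0585, 0.0727]
eef_rot: [[0.687, -0.684, 0.247], [-0.635, -0.729, -0.254], [0.354, 0.018, -0.935]]
ft_force: [0.1, 0.3, 0.3]
width: 0.0914
grip_force: 0.0
[ 0.42082569 -0.05659259  0.07180018] [ 1.018  0.998 -1.535  2.407  1.505  1.332  2.572]
flange 0 ((0.0, 0.0), 0.0) ((0.0, 0.0), (0.0, 0.0), 0.0) nan
bar 0 ((0.0, 0.0), 0.0) ((0.0, 0.0), (0.0, 0.0), 0.0) nan
  return _methods._mean(a, axis=axis, dtype=dtype,
  ret = ret.dtype.type(ret / rcount)
```

The sign of joint 7 was the opposite of what I assumed, so the arm ran up against its limits. I try a single small row back to see how the arm recovers.

```bash
python3 -m jog '[[0,0,0,0.4,1],[0,0,0,0.8,1]]'; python3 -c "
from h import *
o=get_obs(); print(np.array(o['joints']).round(3),o['ee_pos'])"
```

```text
time_s: 16.23
ee_pos: [0.4251, -0.0593, 0.0732]
eef_rot: [[0.38, -0.891, 0.247], [-0.862, -0.439, -0.256], [0.336, -0.115, -0.935]]
ft_force: [0.3, -0.1, 0.1]
width: 0.0916
grip_force: 0.0
[ 1.02   0.994 -1.532  2.398  1.505  1.33   2.191] [ 0.42509416 -0.05925823  0.07318351]
```

A row turns about the present tool axis and keeps the tilt of about 21°, which points outward along (0.69,-0.72). A demand for an unreachable point inward should swing the fingers back. First I raise the arm, turn joint 7 back, and go to azimuth –45°.

```bash
python3 -m jog '[[13,-5,-37,0.1,1],[27,-9,-75,0.25,1],[40,-14,-112,0.4,1],[54,-18,-150,0.55,1],[67,-23,-187,0.7,1],[98,-7,-179,0.85,1],[129,9,-171,1,1],[160,25,-163,1.15,1],[191,41,-155,1.3,1],[222,56,-147,1.45,1],[253,72,-138,1.6,1],[284,88,-130,1.75,1],[315,104,-120,1.9,1],[346,120,-108,2.05,1],[377,135,-95,2.2,1],[377,135,-95,2.2,1],[377,135,-95,2.2,1]]'; python3 -c "
from h import *
o=get_obs(); print(np.array(o['joints']).round(3),o['ee_pos'])"
```

```text
time_s: 18.35
ee_pos: [0.4204, -0.4009, 0.2877]
eef_rot: [[-0.894, -0.38, 0.239], [-0.439, 0.85, -0.292], [-0.092, -0.366, -0.926]]
ft_force: [-1.0, 0.2, 0.7]
width: 0.0921
grip_force: 0.0
[-1.06  -0.305  1.557  2.039  0.608  0.812  2.203] [ 0.42040697 -0.40093112  0.2877057 ]
```

The arm has taken an awkward elbow posture, with j1, j2 and j3 near their ranges and the tilt kept. I have six (joints, pose) pairs, so I fit a kinematic model to plan with rather than guess.

```bash
cat > kin.py <<'E'
import numpy as np, itertools
from scipy.optimize import least_squares
from scipy.spatial.transform import Rotation as Ro
D=[([-0.855,0.501,-0.427,1.55,0.221,1.138,-0.21],[.28408,.58391,.22575],[[-.89926,.43741,-.0009],[.43741,.89926,-.0016],[0,-.0018,-1]]),
([-.18089,.36150,-.50865,1.76361,.19725,1.06736,1.19395],[.48519,.29190,.22669],[[-.92833,-.37176,0],[-.37176,.92833,0],[0,0,-1]]),
([.641,.375,-.251,1.712,.103,1.068,2.05],[.52131,-.27713,.22551],[[-.993,-.122,0],[-.122,.993,.001],[0,.001,-1]]),
([1.018,.998,-1.535,2.407,1.505,1.332,2.572],[.422,-.0575,.0722],[[.687,-.684,.247],[-.635,-.729,-.254],[.354,.018,-.935]]),
([1.02,.994,-1.532,2.398,1.505,1.33,2.191],[.4251,-.0593,.0732],[[.38,-.891,.247],[-.862,-.439,-.256],[.336,-.115,-.935]]),
([-1.06,-.305,1.557,2.039,.608,.812,2.203],[.4204,-.4009,.2877],[[-.894,-.38,.239],[-.439,.85,-.292],[-.092,-.366,-.926]])]
def rot(ax,a):
    c,s=np.cos(a),np.sin(a)
    return np.array([[c,-s,0],[s,c,0],[0,0,1]]) if ax else np.array([[c,0,s],[0,1,0],[-s,0,c]])
def fk(x,sg,q):
    o=x[:7]; d=x[7:14]; a=np.r_[x[14:20],0]; R=np.eye(3); p=np.zeros(3); p[2]=x[20]
    for i in range(7):
        R=R@rot(1-i%2,sg[i]*q[i]+o[i]); p=p+R@np.array([a[i],0,d[i]])
    return p,R
def res(x,sg,Ds=D,w=0.02):
    r=[]
    for q,p,R in Ds:
        P,M=fk(x,sg,q); r+=list((P-p)*5)+list((M-np.array(R)).ravel())
    return np.r_[r,w*x[14:21],.002*x[7:14]]
if __name__=='__main__':
    import pickle
    rng=np.random.default_rng(0); out=[]
    from concurrent.futures import ProcessPoolExecutor
    def job(k):
        rng=np.random.default_rng(k); best=None
        # WLOG y-axis joints positive via flips; try signs of z joints
        sg=[1,1,1,1,1,1,1]
        for i,b in zip((0,2,3,4,5,6),[(k>>j)&1 for j in range(6)]): sg[i]=-1 if b else 1
        for _ in range(8):
            x0=np.r_[rng.integers(-1,3,7)*np.pi/2+rng.normal(0,.1,7),[.3,0,.35,0,.35,0,.2],np.zeros(7)]
            s=least_squares(res,x0,args=(sg,),max_nfev=150)
            if best is None or s.cost<best[0]: best=(s.cost,sg,s.x)
        return best
    with ProcessPoolExecutor() as ex: out=sorted(ex.map(job,range(64)),key=lambda b:b[0])
    for c,sg,x in out[:4]: print(c,sg,x.round(3).tolist())
    pickle.dump(out[0],open('kin.pkl','wb'))
E
time timeout 500 python3 kin.py
```

```text
0.0009028181120270597 [-1, 1, 1, 1, 1, 1, -1] [-0.06, 3.136, -0.015, 0.015, 0.004, -3.152, 1.533, 0.39, -0.244, -0.244, -0.217, -0.217, 0.22, 0.22, 0.009, 0.009, 0.028, 0.007, 0.009, -0.058, 0.004]
0.0009028181120270983 [-1, 1, 1, -1, -1, -1, -1] [-0.06, 3.136, 3.127, 3.126, -0.004, 0.01, -1.608, 0.39, -0.244, -0.244, 0.217, 0.217, 0.22, 0.22, 0.009, 0.009, -0.028, 0.007, 0.009, 0.058, 0.004]
0.0009028181120420597 [-1, 1, -1, 1, -1, 1, -1] [-0.06, -0.006, 0.015, 0.015, -0.004, -0.01, 1.533, 0.39, 0.244, 0.244, 0.217, 0.217, 0.22, 0.22, 0.009, -0.009, -0.028, -0.007, -0.009, -0.058, 0.004]
0.16412514098179176 [-1, 1, 1, -1, -1, 1, -1] [3.401, -3.064, 3.603, -3.14, 0.336, 4.212, 1.286, -0.022, 0.175, 0.175, -0.193, -0.193, 0.096, 0.097, -0.326, -0.347, -0.422, 0.134, 0.467, -0.059, -0.0]
real	2m11.266s
user	8m28.566s
sys	0m0.194s
```

The model is clean: all offsets are near 0 and joint 7's is π/2. I refine it, then check whether a bounded least-squares IK reproduces the last two calls, so that I can plan the recovery.

```bash
cat > sim.py <<'E'
import numpy as np, pickle
from kin import *
sg=[-1,1,-1,1,-1,1,-1]
def full(y): # d1,d3,d5,d7,a1..a6
    return np.r_[np.zeros(6),np.pi/2,y[0],0,y[1],0,y[2],0,y[3],y[4],0,y[5],y[6],y[7],y[8],0]+np.r_[y[9:16],np.zeros(14)]
def r2(y): 
    r=res(full(y),sg,w=0); return np.r_[r,y[4:9]*.02,y[9:16]*.3]
s=least_squares(r2,np.r_[.39,.488,.434,.44,0,-.03,0,0,-.06,np.zeros(7)]); X=full(s.x)
lo=np.array([-2.88,-.31,-1.54,.2,-1.41,.19,-2.57]); hi=np.array([2.88,2.03,1.56,2.42,4.55,2.02,2.57]); vm=np.array([2.57,2.57,3.14,3.14,3.14,3.14,3.14])
def sim(q,rows,w=1.,mu=1e-3,mode='ls',it=10,lam=.05):
    q=np.clip(np.array(q,float),lo+1e-6,hi-1e-6); p0,R0=fk(X,sg,q); path=[q]
    for r in rows:
        gp=p0+R0@np.array(r[:3])/1000; gR=R0@rot(1,r[3]); p,R=fk(X,sg,q)
        dp=gp-p; dr=(Ro.from_matrix(gR)*Ro.from_matrix(R).inv()).as_rotvec()
        dp*=min(1,.0625/max(1e-9,np.linalg.norm(dp))); dr*=min(1,np.radians(10.7)/max(1e-9,np.linalg.norm(dr)))
        tp=p+dp; tR=Ro.from_rotvec(dr).as_matrix()@R; b=.7*vm*.125
        err=lambda z:(lambda P,M:np.r_[(tp-P)*w,(Ro.from_matrix(tR)*Ro.from_matrix(M).inv()).as_rotvec()])(*fk(X,sg,z))
        if mode=='ls':
            l,h=np.maximum(lo,q-b),np.minimum(hi,q+b)
            q0=q; q=least_squares(lambda z:np.r_[err(z),mu*(z-q0)],np.clip(q,l+1e-9,h-1e-9),bounds=(l,h)).x
        else:
            z=q.copy()
            for _ in range(it):
                e=err(z); J=np.array([(err(z)-err(z+1e-5*np.eye(7)[i]))/1e-5 for i in range(7)]).T
                z=np.clip(z+J.T@np.linalg.solve(J@J.T+lam**2*np.eye(6),e),lo,hi)
            d=z-q; q=q+d*min(1,np.min(b/np.maximum(1e-9,abs(d))))
        path.append(q)
    return np.array(path)
A=[[0,0,0,-.17*i] for i in range(1,16)]+[[0,0,0,-2.7]]+[[0,0,0,-2.825]]*3; qA=D[2][0]
B=[[13,-5,-37,0.1],[27,-9,-75,0.25],[40,-14,-112,0.4],[54,-18,-150,0.55],[67,-23,-187,0.7],[98,-7,-179,0.85],[129,9,-171,1],[160,25,-163,1.15],[191,41,-155,1.3],[222,56,-147,1.45],[253,72,-138,1.6],[284,88,-130,1.75],[315,104,-120,1.9],[346,120,-108,2.05]]+[[377,135,-95,2.2]]*3; qB=D[4][0]
def show(n,q): p,R=fk(X,sg,q); print(n,q.round(2),p.round(3),'z',R[:,2].round(2),'x',R[:,0].round(2))
if __name__=='__main__':
    print(s.cost,s.x.round(4))
    for k in D: P,M=fk(X,sg,k[0]); print(((P-k[1])*1e3).round(1),abs(M-np.array(k[2])).max().round(3),end=' ')
    print()
    for kw in [dict(mode='ls',w=1),dict(mode='ls',w=5),dict(mode='dls',lam=.05),dict(mode='dls',lam=.05,w=5),dict(mode='dls',lam=.01),dict(mode='dls',lam=.2,it=3),dict(mode='dls',lam=.05,it=1),dict(mode='dls',lam=.1,it=50)]:
        print(kw); show('A',sim(qA,A,**kw)[-1]); show('B',sim(qB,B,**kw)[-1])
E
timeout 400 python3 sim.py
```

```text
0.0011208767476554974 [ 0.4002  0.4875  0.4561  0.4386  0.0032 -0.0288 -0.0084 -0.0142 -0.0328
 -0.0522 -0.0046  0.0103  0.0131 -0.0044 -0.0097 -0.0337]
[ 1.2 -1.2  3.7] 0.006 [ 0.3  3.1 -2.7] 0.004 [ 0.   1.5 -2.6] 0.006 [-0.8  0.3 -0.2] 0.007 [ 1.  -0.7  0.6] 0.003 [-0.8  0.3  1.2] 0.01 
{'mode': 'ls', 'w': 1}
A [ 0.49  1.43 -1.54  2.42  1.5   1.49  2.57] [ 0.27   0.176 -0.009] z [ 0.02 -0.03 -1.  ] x [ 0.97 -0.23  0.03]
B [ 0.92  0.07 -0.2   2.03  0.05  0.67  2.07] [ 0.426 -0.419  0.275] z [ 0.25 -0.26 -0.93] x [-0.94  0.15 -0.29]
{'mode': 'ls', 'w': 5}
A [ 1.18  0.81 -1.54  2.15  1.51  1.46  2.57] [ 0.52  -0.268  0.214] z [ 0.25 -0.56 -0.79] x [ 0.31 -0.73  0.61]
B [ 0.91  0.07 -0.19  2.03  0.04  0.67  2.08] [ 0.426 -0.419  0.275] z [ 0.25 -0.26 -0.93] x [-0.94  0.15 -0.29]
{'mode': 'dls', 'lam': 0.05}
A [ 1.05  1.11 -1.54  1.55  1.18  1.88  2.57] [ 0.505 -0.292  0.207] z [-0.25 -0.21 -0.95] x [-0.08 -0.97  0.23]
B [ 2.85  0.19 -1.54  2.36  0.05  0.46  2.57] [ 0.132 -0.451  0.168] z [ 0.21 -0.26 -0.94] x [-0.92  0.26 -0.28]
{'mode': 'dls', 'lam': 0.05, 'w': 5}
A [ 1.05  1.11 -1.5
[... 552 characters left out ...]
 -0.282  0.2  ] z [-0.12 -0.08 -0.99] x [-0.17 -0.98  0.1 ]
B [ 1.97  0.3  -1.41  2.02  0.51  0.76  1.69] [ 0.423 -0.418  0.276] z [ 0.25 -0.26 -0.93] x [-0.94  0.15 -0.29]
{'mode': 'dls', 'lam': 0.05, 'it': 1}
A [ 1.15  0.54 -0.97  1.71  0.48  1.15  2.57] [ 0.522 -0.275  0.223] z [ 0.01 -0.   -1.  ] x [-0.58 -0.81 -0.  ]
B [ 2.5   0.51 -1.54  2.35  0.85  0.6   1.68] [ 0.218 -0.418  0.15 ] z [ 0.21 -0.24 -0.95] x [-0.94  0.24 -0.26]
{'mode': 'dls', 'lam': 0.1, 'it': 50}
A [ 1.05  1.11 -1.54  1.56  1.19  1.88  2.57] [ 0.505 -0.29   0.206] z [-0.24 -0.21 -0.95] x [-0.07 -0.97  0.23]
B [ 0.57  0.07  0.16  2.03 -0.    0.67  2.12] [ 0.426 -0.419  0.275] z [ 0.25 -0.26 -0.93] x [-0.94  0.15 -0.29]
```

```bash
cat > scan.py <<'E'
from sim import *
from concurrent.futures import ProcessPoolExecutor
tA=np.array(D[3][0]); tB=np.array(D[5][0])
def f(kw):
    a=sim(qA,A,**kw); b=sim(qB,B,**kw)
    return kw,abs(a-tA).max(1).min(),abs(a-tA).max(1).argmin(),a[-1],b[-1]
if __name__=='__main__':
    K=[dict(w=w,mu=m) for w in (1.2,1.5,2,3) for m in (1e-3,.03,.1,.3)]
    with ProcessPoolExecutor() as ex:
        for kw,e,i,a,b in ex.map(f,K): print(kw,round(e,2),i,'A',a.round(2),fk(X,sg,a)[0].round(2),'B',b.round(2),fk(X,sg,b)[1][:,2].round(2))
E
timeout 400 python3 scan.py
```

```text
{'w': 1.2, 'mu': 0.001} 0.23 15 A [ 0.6   1.37 -1.54  2.42  1.51  1.52  2.57] [ 0.31  0.12 -0.  ] B [ 0.92  0.07 -0.2   2.03  0.05  0.67  2.07] [ 0.25 -0.26 -0.93]
{'w': 1.2, 'mu': 0.03} 0.23 15 A [ 0.6   1.37 -1.54  2.42  1.51  1.52  2.57] [0.31 0.12 0.  ] B [ 1.1   0.08 -0.39  2.03  0.07  0.67  2.05] [ 0.25 -0.26 -0.93]
{'w': 1.2, 'mu': 0.1} 0.22 15 A [ 0.62  1.35 -1.54  2.42  1.5   1.51  2.57] [0.32 0.12 0.  ] B [ 1.93  0.2  -1.3   2.03  0.34  0.71  1.83] [ 0.25 -0.26 -0.93]
{'w': 1.2, 'mu': 0.3} 0.17 17 A [ 0.73  1.2  -1.54  2.42  1.45  1.42  2.57] [0.34 0.08 0.03] B [ 1.94  0.54 -1.54  1.99  0.84  0.92  1.42] [ 0.24 -0.26 -0.93]
{'w': 1.5, 'mu': 0.001} 0.15 17 A [ 0.85  1.19 -1.54  2.4   1.53  1.49  2.57] [ 0.4  -0.    0.04] B [ 0.92  0.07 -0.2   2.03  0.05  0.67  2.08] [ 0.25 -0.26 -0.93]
{'w': 1.5, 'mu': 0.03} 0.15 17 A [ 0.85  1.19 -1.54  2.4   1.53  1.49  2.57] [ 0.4  -0.    0.04] B [ 1.09  0.08 -0.38  2.03  0.07  0.67  2.05] [ 0.25 -0.26 -0.93]
{'w': 1.5, 'mu': 0.1} 0.14 17 A [ 0.86  1.18 -1.54  2.39  1.53  1.49  2.57] [ 0.4  -0.01  0.04] B [ 1.9   0.19 -1.27  2.03  0.32  0
[... 778 characters left out ...]
  0.33 -1.45  2.02  0.55  0.77  1.65] [ 0.25 -0.26 -0.93]
{'w': 3, 'mu': 0.001} 0.23 19 A [ 1.18  0.83 -1.54  2.18  1.53  1.45  2.57] [ 0.52 -0.25  0.2 ] B [ 0.92  0.07 -0.2   2.03  0.05  0.67  2.08] [ 0.25 -0.26 -0.93]
{'w': 3, 'mu': 0.03} 0.23 19 A [ 1.18  0.83 -1.54  2.18  1.53  1.45  2.57] [ 0.52 -0.25  0.2 ] B [ 0.94  0.07 -0.22  2.03  0.05  0.67  2.07] [ 0.25 -0.26 -0.93]
{'w': 3, 'mu': 0.1} 0.23 19 A [ 1.17  0.84 -1.54  2.17  1.53  1.46  2.57] [ 0.52 -0.25  0.2 ] B [ 1.13  0.08 -0.43  2.03  0.08  0.68  2.05] [ 0.25 -0.26 -0.93]
{'w': 3, 'mu': 0.3} 0.28 19 A [ 1.14  0.86 -1.54  2.13  1.49  1.5   2.57] [ 0.52 -0.25  0.2 ] B [ 1.98  0.21 -1.36  2.04  0.37  0.7   1.81] [ 0.26 -0.26 -0.93]
```

The least-squares simulation with w≈1.3 to 1.5 reproduces the bad call to within about 0.15 rad. I use it to search for unreachable requests that bring the tilt back to zero. Each step will be checked on the real readings.

```bash
cat > search.py <<'E'
from sim import *
from concurrent.futures import ProcessPoolExecutor
import sys
q0=np.array(D[5][0]); 
def tilt(q): return np.degrees(np.arccos(-fk(X,sg,q)[1][2,2]))
def f(k):
    r=np.random.default_rng(k); p0,R0=fk(X,sg,q0)
    az=r.uniform(-np.pi,np.pi); m=r.uniform(100,700); d=np.array([np.cos(az)*m,np.sin(az)*m,r.uniform(-60,400)])
    row=[*(R0.T@d),r.choice([0,.5,1,-.5])]; out=[]
    for w in (1.3,2.5):
        P=sim(q0,[row]*12,w=w,mu=.01); t=[tilt(q) for q in P]; i=int(np.argmin(t)); out.append((t[i],i,P[i],min(fk(X,sg,q)[0][2] for q in P[:i+1])))
    return out[0][0]+out[1][0],d,row,out
if __name__=='__main__':
    print('start tilt',tilt(q0))
    with ProcessPoolExecutor() as ex: o=sorted(ex.map(f,range(160)),key=lambda a:a[0])
    for s,d,row,out in o[:8]: 
        print(round(s,1),'world',d.round(),'tool',np.round(row,2))
        for t,i,q,z in out: print('   ',round(t,1),i,q.round(2),fk(X,sg,q)[0].round(2),'zmin',round(z,2))
E
timeout 560 python3 search.py
```

```text
start tilt 22.104108033956113
32.5 world [-296.  110.  301.] tool [ 192.38   95.23 -379.69    0.5 ]
    19.5 12 [ 0.89 -0.31  0.17  1.52 -0.02  1.59  2.57] [ 0.19 -0.38  0.63] zmin 0.29
    13.0 12 [ 0.91 -0.31  0.17  1.51 -0.01  1.72  2.57] [ 0.16 -0.34  0.62] zmin 0.29
33.0 world [-395.   79.  190.] tool [ 303.16  147.62 -290.82    0.5 ]
    19.7 12 [ 0.63 -0.31  0.46  1.85  0.08  1.24  2.57] [ 0.17 -0.44  0.47] zmin 0.29
    13.3 12 [ 0.7  -0.31  0.43  1.79  0.1   1.41  2.57] [ 0.12 -0.41  0.49] zmin 0.29
33.5 world [-187.  198.  217.] tool [  62.59  159.26 -303.37    1.  ]
    19.8 12 [ 0.45 -0.31  0.02  1.76  0.15  1.38  1.47] [ 0.35 -0.27  0.53] zmin 0.29
    13.7 12 [ 0.44 -0.31  0.02  1.73  0.15  1.54  1.47] [ 0.31 -0.24  0.52] zmin 0.29
33.8 world [-424.   39.  151.] tool [ 350.44  138.84 -249.41    0.5 ]
    19.8 12 [ 0.49 -0.31  0.62  1.94  0.13  1.12  2.57] [ 0.16 -0.46  0.42] zmin 0.29
    14.0 12 [ 0.61 -0.31  0.57  1.88  0.16  1.28  2.57] [ 0.09 -0.44  0.44] zmin 0.29
33.9 world [-266.  101.   57.] tool [ 189.42  165.58 -144.22    0.5 ]
    20.1 12 [ 0.89 -0.31  0.16  
[... 161 characters left out ...]
2.  268.] tool [ 233.27  188.52 -384.41    1.  ]
    19.7 4 [-0.16 -0.31  0.71  1.99  0.36  1.09  1.7 ] [ 0.33 -0.36  0.39] zmin 0.29
    14.7 5 [ 0.06 -0.31  0.54  1.89  0.27  1.29  1.65] [ 0.28 -0.35  0.43] zmin 0.29
34.7 world [-519.  146.  317.] tool [ 374.73  205.55 -456.58    1.  ]
    19.8 4 [-0.16 -0.31  0.81  1.99  0.35  1.05  1.79] [ 0.31 -0.4   0.38] zmin 0.29
    14.9 5 [ 0.06 -0.31  0.67  1.9   0.26  1.24  1.78] [ 0.26 -0.39  0.42] zmin 0.29
34.8 world [-458.  238.  -26.] tool [ 307.99  385.73 -151.64    1.  ]
    20.0 12 [ 1.14 -0.31  0.32  2.42 -0.16  0.74  2.57] [ 0.09 -0.38  0.23] zmin 0.22
    14.7 12 [ 1.17 -0.31  0.35  2.42 -0.11  0.83  2.57] [ 0.06 -0.34  0.21] zmin 0.21
```

```bash
cat > st.py <<'E'
from h import *
import sys
def st(*ds):
    o=get_obs(); R=np.array(o['eef_rot']); print(o['time_s'],np.array(o['joints']).round(3),np.array(o['ee_pos']).round(3),'z',R[:,2].round(3),'yaw',np.degrees(np.arctan2(R[1,0],R[0,0])).round(1))
    for d in ds: print(d,'->',(R.T@np.array(d,float)).round(0))
if __name__=='__main__': st(*[eval(a) for a in sys.argv[1:]])
E
python3 -m jog '[[60,160,-300,0.5,1],[60,160,-300,1,1],[60,160,-300,1,1],[60,160,-300,1,1],[60,160,-300,1,1],[60,160,-300,1,1],[60,160,-300,1,1],[60,160,-300,1,1]]' >/dev/null; python3 st.py '(-200,200,0)' '(-200,200,100)'
```

```text
19.35 [ 0.756 -0.306 -0.07   2.05   0.059  1.012  2.107] [ 0.318 -0.318  0.411] z [ 0.246 -0.292 -0.924] yaw 174.9
(-200, 200, 0) -> [ 208.  158. -108.]
(-200, 200, 100) -> [ 180.  133. -200.]
```

```bash
python3 -m jog '[[208,158,-108,0,1],[208,158,-108,0,1],[208,158,-108,0,1]]' >/dev/null; python3 st.py '(-200,200,0)' '(-400,400,0)'
```

```text
19.725 [ 0.943 -0.307 -0.265  2.192  0.014  0.988  2.108] [ 0.279 -0.271  0.33 ] z [ 0.141 -0.23  -0.963] yaw 173.2
(-200, 200, 0) -> [219. 163. -74.]
(-400, 400, 0) -> [ 438.  326. -149.]
```

```bash
python3 -c "
from st import *; st((-150,240,0),(-150,240,50))"
```

```text
19.725 [ 0.943 -0.307 -0.265  2.192  0.014  0.988  2.108] [ 0.279 -0.271  0.33 ] z [ 0.141 -0.23  -0.963] yaw 173.2
(-150, 240, 0) -> [175. 209. -77.]
(-150, 240, 50) -> [ 166.  199. -125.]
```

```bash
python3 -m jog '[[166,199,-125,0,1],[166,199,-125,0,1],[166,199,-125,0,1]]' >/dev/null; python3 st.py '(-150,240,0)' '(-100,250,50)' '(0,250,100)'
```

```text
20.1 [ 0.627 -0.307 -0.221  2.315  0.139  1.05   1.802] [ 0.245 -0.191  0.271] z [-0.002 -0.202 -0.979] yaw 173.4
(-150, 240, 0) -> [177. 216. -48.]
(-100, 250, 50) -> [127. 221. -99.]
(0, 250, 100) -> [  27.  223. -148.]
```

```bash
python3 st.py '(0,-60,130)' '(-200,-280,130)'
```

```text
20.1 [ 0.627 -0.307 -0.221  2.315  0.139  1.05   1.802] [ 0.245 -0.191  0.271] z [-0.002 -0.202 -0.979] yaw 173.4
(0, -60, 130) -> [ -10.  -84. -115.]
(-200, -280, 130) -> [ 164. -322.  -70.]
```

```bash
python3 -m jog '[[-5,-42,-58,0.15,1],[-10,-84,-115,0.3,1],[25,-132,-106,0.45,1],[60,-180,-97,0.6,1],[95,-228,-88,0.75,1],[130,-275,-79,0.9,1],[164,-322,-70,1,1],[164,-322,-70,1,1],[164,-322,-70,1,1]]' >/dev/null; python3 st.py '(0,300,0)' '(0,300,50)' '(0,150,0)'
```

```text
21.225 [ 1.205 -0.138  0.14   1.894  0.076  1.181  1.796] [ 0.054 -0.469  0.404] z [-0.004 -0.208 -0.978] yaw 117.6
(0, 300, 0) -> [261. 133. -63.]
(0, 300, 50) -> [ 252.  128. -111.]
(0, 150, 0) -> [131.  67. -31.]
```

```bash
python3 -m jog '[[252,128,-111,0,1],[252,128,-111,0,1],[252,128,-111,0,1],[252,128,-111,0,1],[252,128,-111,0,1]]' >/dev/null; python3 st.py '(0,300,0)' '(0,300,50)' '(0,150,0)'
```

```text
21.85 [ 1.204 -0.307 -0.008  2.061  0.089  1.311  1.642] [ 0.07  -0.336  0.381] z [-0.054 -0.104 -0.993] yaw 116.9
(0, 300, 0) -> [267. 133. -31.]
(0, 300, 50) -> [264. 128. -81.]
(0, 150, 0) -> [134.  67. -16.]
```

```bash
python3 st.py '(-70,0,0)' '(-140,0,0)' '(-210,0,0)' '(-80,300,20)'
```

```text
21.85 [ 1.204 -0.307 -0.008  2.061  0.089  1.311  1.642] [ 0.07  -0.336  0.381] z [-0.054 -0.104 -0.993] yaw 116.9
(-70, 0, 0) -> [ 32. -62.   4.]
(-140, 0, 0) -> [  63. -125.    8.]
(-210, 0, 0) -> [  95. -187.   11.]
(-80, 300, 20) -> [302.  60. -47.]
```

```bash
python3 -m jog '[[28,-55,4,0,1],[55,-110,7,0,1],[82,-165,10,0,1],[95,-187,11,0,1],[302,60,-47,0,1],[302,60,-47,0,1],[302,60,-47,0,1]]' >/dev/null; python3 st.py
```

```text
22.725 [ 1.333 -0.307  0.453  2.243  0.083  1.239  2.204] [-0.1   -0.265  0.285] z [ 0.065  0.05  -0.997] yaw 116.9
```

```bash
python3 st.py '(50,-78,38)' '(100,-155,75)' '(200,-180,100)' '(300,-185,115)' '(400,-110,115)' '(500,-35,115)'  '(545,90,115)' '(580,215,115)' '(555,350,115)' '(500,465,115)'
```

```text
22.725 [ 1.333 -0.307  0.453  2.243  0.083  1.239  2.204] [-0.1   -0.265  0.285] z [ 0.065  0.05  -0.997] yaw 116.9
(50, -78, 38) -> [-92.  12. -39.]
(100, -155, 75) -> [-182.   25.  -76.]
(200, -180, 100) -> [-250.  105.  -96.]
(300, -185, 115) -> [-299.  193. -104.]
(400, -110, 115) -> [-278.  315.  -94.]
(500, -35, 115) -> [-256.  438.  -84.]
(545, 90, 115) -> [-165.  534.  -75.]
(580, 215, 115) -> [-69. 622. -66.]
(555, 350, 115) -> [ 62. 660. -61.]
(500, 465, 115) -> [190. 663. -59.]
```

```bash
python3 -m jog '[[-46,6,-20,0,1],[-92,12,-39,0,1],[-137,18,-58,0,1],[-182,25,-76,0,1],[-216,65,-86,0,1],[-250,105,-96,0,1],[-275,150,-100,0,1],[-299,193,-104,0,1],[-288,254,-99,0,1],[-278,315,-94,0,1],[-267,376,-89,0,1],[-256,438,-84,0,1],[-210,486,-80,0,1],[-165,534,-75,0,1],[-117,578,-71,0,1],[-69,622,-66,0,1],[0,641,-63,0,1],[62,660,-61,0,1],[126,662,-60,0,1],[190,663,-59,0,1]]' >/dev/null; python3 st.py '(-300,-230,0)'  '(-300,-230,30)' '(-50,30,0)'
```

```text
25.225 [ 0.226 -0.091 -0.633  1.835 -0.071  1.306  0.087] [0.406 0.178 0.399] z [ 0.064  0.043 -0.997] yaw 117.4
(-300, -230, 0) -> [ -66. -371.  -29.]
(-300, -230, 30) -> [ -66. -369.  -59.]
(-50, 30, 0) -> [ 50. -31.  -2.]
```

```bash
python3 -m jog '[[45,0,0,0,1],[-13,-344,-26,0,1],[-13,-344,-26,0,1],[-13,-344,-26,0,1]]' >/dev/null; python3 st.py '(100,0,0)'  '(0,100,0)' '(0,0,100)'
```

```text
25.725 [-0.229 -0.287 -0.237  2.    -0.072  1.351  0.024] [0.311 0.156 0.399] z [ 0.061  0.034 -0.998] yaw 116.9
(100, 0, 0) -> [-45.  89.   6.]
(0, 100, 0) -> [89. 45.  3.]
(0, 0, 100) -> [   0.    7. -100.]
```

```bash
python3 -m jog '[[2,-334,-23,0,1],[2,-334,-23,0,1]]' >/dev/null; python3 st.py '(100,0,0)'  '(0,100,0)' '(0,0,100)'
```

```text
25.975 [-0.276 -0.301 -0.224  2.067 -0.081  1.362  0.026] [0.275 0.151 0.372] z [ 0.     0.015 -1.   ] yaw 118.6
(100, 0, 0) -> [-48.  88.   0.]
(0, 100, 0) -> [88. 48.  1.]
(0, 0, 100) -> [   1.    1. -100.]
```

```bash
python3 -m jog '[[-43,26,12,-0.07,1],[-87,52,25,-0.14,1],[-130,79,38,-0.21,1],[-173,105,51,-0.28,1],[-226,97,68,-0.36,1],[-279,88,85,-0.44,1],[-332,80,102,-0.52,1],[-384,71,119,-0.6,1],[-423,50,127,-0.68,1],[-462,28,135,-0.76,1],[-501,6,143,-0.83,1],[-501,6,143,-0.87,1],[-501,6,143,-0.87,1],[-501,6,143,-0.87,1]]' >/dev/null; python3 - <<'E'
from st import *; st()
a=snap('wrist','w7'); w=cloud(a).reshape(-1,3)
d=np.hypot(w[:,0]-.52,w[:,1]+.284)
for n,lo,hi in [('bar',.066,.08)]:
    b=w[(d<.04)&(w[:,2]>lo)&(w[:,2]<hi)]; q=(b[:,:2]*1000).astype(np.float32); print(n,len(b),cv2.minAreaRect(q))
E
```

```text
27.725 [ 0.346  0.371  0.173  1.714 -0.081  1.065  1.892] [ 0.515 -0.296  0.226] z [ 0.002  0.008 -1.   ] yaw 167.1
bar 561 ((519.9922485351562, -284.0008850097656), (13.926505088806152, 44.014793395996094), 78.79853820800781)
```

```bash
python3 -m jog '[[-2.2,12,20,-0.03,1],[-2.2,12,60,-0.03,0.7],[-2.2,12,100,-0.03,0.6],[-2.2,12,140,-0.03,0.6],[-2.2,12,160,-0.03,0.6],[-2.2,12,172,-0.03,0.6],[-2.2,12,180,-0.03,0.6],[-2.2,12,181,-0.03,0.6],[-2.2,12,181,-0.03,0.05],[-2.2,12,181,-0.03,0.05],[-2.2,12,181,-0.03,0.05],[-2.2,12,181,-0.03,0.05],[-2.2,12,181,-0.03,0.05],[-2.2,12,181,-0.03,0.05]]'
```

```text
time_s: 29.52
ee_pos: [0.5188, -0.2856, 0.0448]
eef_rot: [[-0.98, 0.197, 0.002], [0.197, 0.98, 0.007], [-0.0, 0.008, -1.0]]
ft_force: [-0.5, 0.5, 2.5]
width: 0.014
grip_force: 30.0
```

```bash
python3 -m jog '[[0,0,-15,0,0.05],[0,0,-45,0,0.05],[0,0,-80,0,0.05],[0,0,-110,0,0.05],[0,0,-135,0,0.05],[0,35,-135,-0.04,0.05],[0,70,-135,-0.08,0.05],[1,105,-135,-0.12,0.05],[2,140,-135,-0.16,0.05],[3,175,-135,-0.2,0.05],[4,210,-135,-0.24,0.05],[4,245,-135,-0.28,0.05],[5,280,-135,-0.319,0.05],[6,315,-135,-0.319,0.05],[6,336,-135,-0.319,0.05],[6,336,-135,-0.319,0.05],[6,336,-135,-0.319,0.05]]'
python3 - <<'E'
from st import *
a=snap('wrist','w8'); W=cloud(a); o=get_obs(); p=np.array(o['ee_pos']);R=np.array(o['eef_rot']); st()
t=((W-p)@R*1000).reshape(-1,3)
b=t[(np.hypot(t[:,0],t[:,1])<34)&(t[:,2]>1)&(t[:,2]<9)]; print('flange',len(b),cv2.minEnclosingCircle(b[:,:2].astype(np.float32)),np.median(b[:,2]),np.percentile(b,[.5,99.5],axis=0).round(1).tolist())
w=W.reshape(-1,3); f=w[(np.hypot(w[:,0]-.58,w[:,1]-.046)<.07)&(w[:,2]>.047)&(w[:,2]<.0555)]; print('rims',cv2.minAreaRect((f[:,:2]*1000).astype(np.float32)))
cv2.imwrite('pics/w8L.png',cv2.resize(a['color'],(768,576))[:,:,::-1])
E
```

```text
time_s: 31.65
ee_pos: [0.5787, 0.0424, 0.1824]
eef_rot: [[-0.993, -0.119, 0.001], [-0.119, 0.993, 0.006], [-0.002, 0.006, -1.0]]
ft_force: [-0.1, -0.5, -1.1]
width: 0.0138
grip_force: 30.0
31.7 [-0.102  0.39  -0.017  1.787  0.     0.963  1.572] [0.579 0.042 0.182] z [ 0.001  0.006 -1.   ] yaw -173.2
flange 2612 ((1.9428040981292725, 1.0859098434448242), 29.372377395629883) 5.2177906012975 [[1.7, -27.3, 1.7], [28.3, 29.6, 8.6]]
rims ((559.5975341796875, 43.823238372802734), (59.03387451171875, 76.03250885009766), 7.758060932159424)
```

View pics/w8L.png

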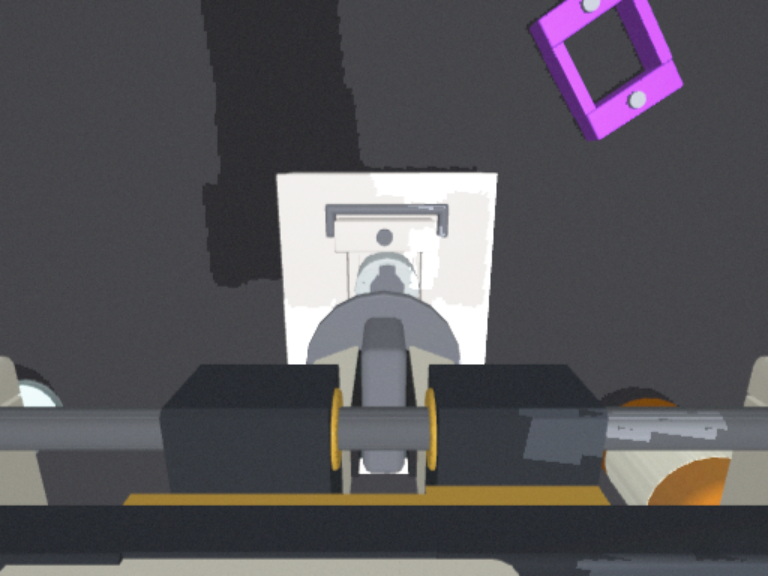

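The plug is held upright over the station, with the flange arc at the top (385,293). The near rim at (387,208) and the boss's mouth at (387,265) show beyond it. I compute the plug-to-socket offset from this one picture.

```bash
python3 - <<'E'
from st import *
from scipy.optimize import least_squares
a=load('w8'); W=cloud(a); g=cv2.cvtColor(a['color'],cv2.COLOR_RGB2GRAY); o=get_obs(); p=np.array(o['ee_pos']);R=np.array(o['eef_rot'])
T=(W-p)@R*1000; t=T.reshape(-1,3)
b=t[(np.hypot(t[:,0],t[:,1])<34)&(t[:,2]>2)&(t[:,2]<8)]; ang=np.arctan2(b[:,1],b[:,0]+1.5); rim=[]
for k in np.linspace(-1.1,1.1,45):
    s=b[abs(ang-k)<.03]
    if len(s)>3: i=np.argmax(np.hypot(s[:,0]+1.5,s[:,1])); rim.append(s[i,:2])
rim=np.array(rim); f=least_squares(lambda c:np.hypot(rim[:,0]-c[0],rim[:,1]-c[1])-29.7,[0,0],loss='soft_l1'); print('flange centre tool',f.x,abs(f.fun).mean(),len(rim))
def rimc(a,W):
    g=cv2.cvtColor(a['color'],cv2.COLOR_RGB2GRAY)
    m=((g<150)&(W[...,2]>.044)&(W[...,2]<.057)).astype(np.uint8); n,l,s,_=cv2.connectedComponentsWithStats(m)
    for i in range(1,n):
        if s[i,4]>60: q=W[l==i]; print(s[i],cv2.minAreaRect((q[:,:2]*1000).astype(np.float32)))
for n in ('w3','w4','w8'): a=load(n); print(n); rimc(a,cloud(a))
W=cloud(a).reshape(-1,3)
bb=W[(np.hypot(W[:,0]-.58,W[:,1]-.0463)<.021)&(W[:,2]>.0625)&(W[:,2]<.066)]; print('boss part',len(bb),np.percentile(bb[:,:2],[1,99],axis=0))
print('ee',o['ee_pos'],o['time_s'])
E
```

```text
flange centre tool [-1.09502177  1.09584024] 0.15673208696084334 45
w3
[207 138  91  25 945] ((540.1481323242188, 41.261051177978516), (19.677688598632812, 75.29829406738281), 6.777484893798828)
[215 226  79  18 285] ((616.7562255859375, 52.189292907714844), (15.265839576721191, 71.047607421875), 6.78394889831543)
w4
[222 131  71  20 515] ((540.0671997070312, 41.18760299682617), (19.818021774291992, 74.47268676757812), 7.247281074523926)
[248 175  19  17 235] ((585.6277465820312, 46.820865631103516), (18.542510986328125, 19.71672248840332), 6.333270072937012)
w8
[217 136  82  22 680] ((539.7852172851562, 41.12795639038086), (18.97183609008789, 75.31185150146484), 6.775100231170654)
[247 177  22  19 274] ((576.6632080078125, 46.12445068359375), (17.812883377075195, 20.559961318969727), 3.487616539001465)
boss part 463 [[0.56084361 0.02730113]
 [0.58397263 0.06503552]]
ee [0.57871999 0.04198076 0.18228361] 31.7
```

```bash
python3 -m jog '[[-0.7,2.5,20,0,0.05],[-0.7,2.5,45,0,0.05],[-0.7,2.5,65,0,0.05],[-0.7,2.5,74,0,0.05],[-0.7,2.5,74,0,0.05],[-0.7,2.5,74,0,0.05],[-0.7,2.5,74,0,0.05]]'; python3 -c "
from st import *; st(); print(shift((.5790,.0450)))"
```

```text
time_s: 32.58
ee_pos: [0.5801, 0.0471, 0.1091]
eef_rot: [[-0.993, -0.12, 0.003], [-0.12, 0.993, 0.008], [-0.004, 0.007, -1.0]]
ft_force: [0.5, -0.1, -0.4]
width: 0.0139
grip_force: 30.0
32.575 [-0.107  0.485 -0.02   1.836  0.003  0.817  1.565] [0.58  0.047 0.109] z [ 0.003  0.008 -1.   ] yaw -173.1
[ 1.4 -1.9 -0. ]
```

```bash
python3 -m jog '[[1.4,-1.9,0,0,0.05],[1.4,-1.9,0,0,0.05],[1.4,-1.9,0,0,0.05]]' >/dev/null; python3 -c "
from st import *; st(); print(shift((.5790,.0450)))"
```

```text
32.95 [-0.104  0.484 -0.02   1.84   0.003  0.815  1.568] [0.578 0.045 0.108] z [ 0.002  0.007 -1.   ] yaw -173.1
[-0.7 -0.1  0. ]
```

```bash
python3 -m jog '[[-0.6,0,4,0,0.05],[-0.6,0,8,0,0.05],[-0.6,0,11,0,0.05],[-0.6,0,14,0,0.05],[-0.6,0,16.5,0,0.05],[-0.6,0,16.5,0,0.05],[-0.6,0,16.5,0,0.05]]'; python3 -c "
from st import *; st(); o=get_obs(); print(shift((.5790,.0450)),o['moment'])"
```

```text
time_s: 33.83
ee_pos: [0.579, 0.0452, 0.0917]
eef_rot: [[-0.993, -0.12, 0.002], [-0.12, 0.993, 0.007], [-0.002, 0.007, -1.0]]
ft_force: [0.8, -0.0, -1.0]
width: 0.0136
grip_force: 30.0
33.825 [-0.104  0.509 -0.02   1.846  0.003  0.784  1.567] [0.579 0.045 0.092] z [ 0.002  0.007 -1.   ] yaw -173.1
[-0.  -0.2 -0. ] [0.04174903 0.04568759 0.00832798]
```

The nose and pins are in the slots with no contact force. Now I push in.

```bash
python3 -m jog '[[0,0,3,0,0.05],[0,0,5,0,0.05],[0,0,7,0,0.05],[0,0,9,0,0.05],[0,0,11,0,0.05],[0,0,12.5,0,0.05],[0,0,14,0,0.05],[0,0,14,0,0.05],[0,0,14,0,0.05]]'; python3 -c "
from st import *; st(); o=get_obs(); print(shift((.5790,.0450)),o['moment'])"
```

```text
time_s: 34.95
ee_pos: [0.5789, 0.0452, 0.0778]
eef_rot: [[-0.993, -0.12, 0.001], [-0.12, 0.993, 0.007], [-0.002, 0.007, -1.0]]
ft_force: [-1.3, -0.9, 5.1]
width: 0.0137
grip_force: 30.0
34.95 [-0.104  0.53  -0.02   1.853  0.004  0.757  1.567] [0.579 0.045 0.078] z [ 0.001  0.007 -1.   ] yaw -173.1
[-0.  -0.2 -0. ] [-0.05336913  0.5391537   0.02492941]
```

```bash
python3 -m jog '[[0,0.1,0,0.1,0.05],[0,0.2,0,0.2,0.05],[0,0.3,0,0.3,0.05],[-0.1,0.4,0,0.4,0.05],[-0.1,0.5,0,0.5,0.05],[-0.2,0.6,0,0.6,0.05],[-0.3,0.7,0,0.7,0.05],[-0.3,0.8,0,0.8,0.05],[-0.3,0.8,0,0.8,0.05]]'; python3 -c "
from st import *; st(); o=get_obs(); print(o['moment'])"
```

```text
time_s: 36.08
ee_pos: [0.5796, 0.0455, 0.078]
eef_rot: [[-0.777, 0.629, 0.002], [0.629, 0.777, 0.006], [0.002, 0.007, -1.0]]
ft_force: [-0.9, -1.1, 5.6]
width: 0.0133
grip_force: 30.0
36.075 [-0.258  0.535  0.177  1.857 -0.14   0.758  0.886] [0.58  0.045 0.078] z [ 0.002  0.006 -1.   ] yaw 141.0
[-0.47824742  0.28560616  0.05885454]
```

```bash
python3 -m jog '[[0,0.1,0,0.1,0.05],[0,0.2,0,0.2,0.05],[0,0.3,0,0.3,0.05],[-0.1,0.4,0,0.4,0.05],[-0.1,0.5,0,0.5,0.05],[-0.2,0.6,0,0.6,0.05],[-0.3,0.7,0,0.7,0.05],[-0.3,0.8,0,0.79,0.05],[-0.3,0.8,0,0.79,0.05],[-0.3,0.8,0,0.79,0.05],[-0.3,0.8,0,0.79,0.05]]'; python3 -c "
from st import *; st(); o=get_obs(); print(o['moment'])
a=snap('wrist','w9'); cv2.imwrite('pics/w9L.png',cv2.resize(a['color'],(768,576))[:,:,::-1])"
```

```text
time_s: 37.45
ee_pos: [0.5799, 0.0455, 0.0778]
eef_rot: [[-0.101, 0.995, 0.002], [0.995, 0.101, 0.006], [0.006, 0.002, -1.0]]
ft_force: [-2.2, -2.5, 4.5]
width: 0.0136
grip_force: 30.0
37.45 [-0.407  0.557  0.372  1.861 -0.287  0.773  0.221] [0.58  0.045 0.078] z [ 0.002  0.006 -1.   ] yaw 95.8
[-0.72200978  0.4801345   0.11055172]
```

View pics/w9L.png

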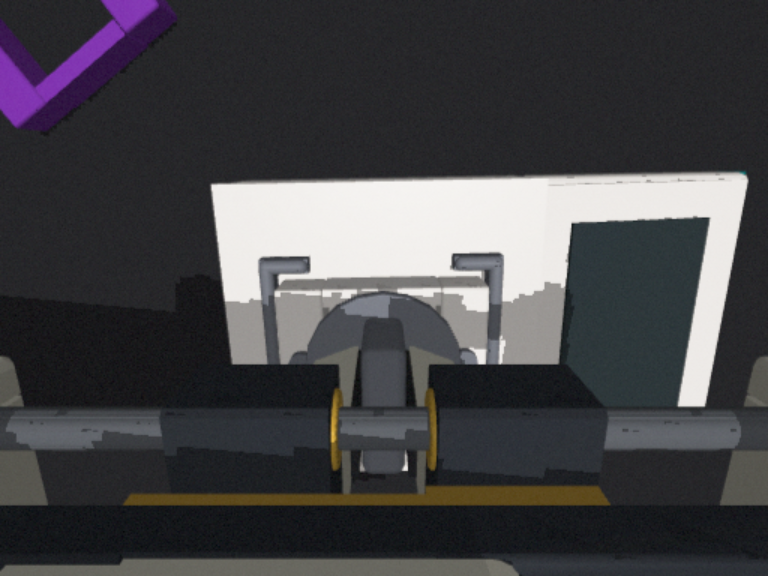

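The plug has turned 1.59 rad, with the moment at the stop of about 0.11 N·m and the push still on. The picture shows the flange level at (384,300) and the frame flat between its rims at (270–495, 260). I hand the job in.

```bash
python3 -c "
from bench import *
print(finish_job())"
```

```text
the job is handed in; nothing more can be done
None
```

The frame lies flat in its pocket over the socket (about 1.8 mm off centre, within the 2 mm play), and I handed in at 37.5 s still gripping the plug, pushed in about 22 mm and turned 1.59 rad clockwise. One of my moves turned the wrong way and ran the arm against its joint limits, where joint 7 read 2.572 against its 2.57 limit, which may count as passing its range; the judging returned no result.

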